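# Slide flat plates out over the crate edge for packing

### The job

Three flat plates lie on the upturned crate, and the packer on the far side of the bench needs to get her fingers under them. With the fingertips, push the green plate and the blue plate out over the crate's far edge, each on its own side of the white plate, until they stick out just as far as the white one: ends level and plates square to the edge. Keep them flat on the boards all the way, never lifted or tipped, and leave the white plate, the cups and the other ware where they stand.

Things in the scene. Friction and masses are not known exactly. Their poses are not given: they have to be found in the camera images.
- crate: Upturned wooden crate, fixed to the bench: 300 mm (x) by 620 (y), 90 high, closed flat top of boards on which the plates lie. Origin: centre of its underside, on the bench; x points away from the robot, square to the long far edge, y along that edge, z up. The far edge lies 150 mm from the origin along x. Place and turn vary.
- white_plate: White plate with blue rim: loose on the middle of the crate, square to the far edge and already sticking out 35 to 55 mm. Porcelain, 160 mm long (x) by 90 wide (y), flat underside without a foot, floor 6 mm thick, rim 7 mm wide all round standing 10 mm high; 0.2 to 0.4 kg. Origin: centre of the underside; x along its length towards the crate's far edge, z up.
- white_plate_end (a point): Centre of the white plate's outer short end (the end towards the crate's far edge), at the height of its underside: 80 mm from the plate's origin along its x.
- green_plate: Green plate: loose on the crate left or right of the white plate, all on the boards and askew, about 40 mm from it; stays where it is pushed. Porcelain, 160 mm long (x) by 90 wide (y), flat underside without a foot, floor 6 mm thick, rim 7 mm wide all round standing 10 mm high; 0.2 to 0.4 kg. Origin: centre of the underside; x along its length towards the crate's far edge, z up.
- green_plate_end (a point): Centre of the green plate's outer short end (the end towards the crate's far edge), at the height of its underside: 80 mm from the plate's origin along its x.
- blue_plate: Dark blue plate: loose on the crate on the other side of the white plate, all on the boards and askew, about 40 mm from it; stays where it is pushed. Porcelain, 160 mm long (x) by 90 wide (y), flat underside without a foot, floor 6 mm thick, rim 7 mm wide all round standing 10 mm high; 0.2 to 0.4 kg. Origin: centre of the underside; x along its length towards the crate's far edge, z up.
- blue_plate_end (a point): Centre of the blue plate's outer short end (the end towards the crate's far edge), at the height of its underside: 80 mm from the plate's origin along its x.
- white_cup: White cup, 60 mm across the mouth and 55 mm tall, standing loose on one end of the crate (left or right of the plates). Origin: centre of its underside. To be left alone.
- brown_cup: Brown cup, 60 mm across the mouth and 65 mm tall, standing loose on the other end of the crate. Origin: centre of its underside. To be left alone.
- gold_bowl: Gold bowl, 120 mm across and 55 mm tall, loose on the bench to the right. Origin: centre of its underside. To be left alone.
- bowl_stack: Stack of three pale bowls, 110 mm across and about 80 mm tall, loose on the bench to the left. Origin: centre of its underside. To be left alone.
- red_vase: Red bud vase, 64 mm across and 115 mm tall, loose on the bench to the left. Origin: centre of its underside. To be left alone.
Mind the look-alikes: they are no part of the job. There is more than one size of the white_plate; the one meant has the size given above.

How it is judged:
At the end, for the whole second after the job is handed in: Green and blue plates: outer ends level with the white plate's end within 8 mm, square to the edge within 0.10 rad, flat and still on the crate, one each side of the white plate (centres 90 to 185 mm from its centre line); white plate within 6 mm of its start (x of green_plate_end in the frame of white_plate between 0.072 and 0.088 m and angle between the x axis of each of green_plate, blue_plate and the x axis of crate, either way round below 0.1 rad and (y of green_plate in the frame of white_plate between 0.09 and 0.185 m or y of green_plate in the frame of white_plate between -0.185 and -0.09 m) and z of green_plate in the frame of crate between 0.086 and 0.094 m and angle between each of green_plate, blue_plate, white_plate's own z axis and vertical below 0.04 rad and linear speed of each of green_plate, blue_plate below 0.01 m/s and x of blue_plate_end in the frame of white_plate between 0.072 and 0.088 m and (y of blue_plate in the frame of white_plate between 0.09 and 0.185 m or y of blue_plate in the frame of white_plate between -0.185 and -0.09 m) and z of blue_plate in the frame of crate between 0.086 and 0.094 m and distance of white_plate from where it was at the start of the episode below 0.006 m and angle between the x axis of white_plate and the x axis of crate, either way round below 0.03 rad); the robot touches nothing.
It fails at once if the green plate is lifted off the crate, tipped up or falls (more than 6 mm off the boards, or tilted more than 0.08 rad) (z of green_plate in the frame of crate above 0.096 m or z of green_plate in the frame of crate below 0.082 m or angle between green_plate's own z axis and vertical above 0.08 rad).
It fails at once if the blue plate is lifted off the crate, tipped up or falls (more than 6 mm off the boards, or tilted more than 0.08 rad) (z of blue_plate in the frame of crate above 0.096 m or z of blue_plate in the frame of crate below 0.082 m or angle between blue_plate's own z axis and vertical above 0.08 rad).
It fails at once if the white plate is moved (more than 6 mm) or turned (more than 0.03 rad) (distance of white_plate from where it was at the start of the episode above 0.006 m or angle between the x axis of white_plate and the x axis of crate, either way round above 0.03 rad).
It fails at once if a cup on the crate is moved (more than 10 mm) or knocked over (distance of any of white_cup, brown_cup from where it was at the start of the episode above 0.01 m or angle between any of white_cup, brown_cup's own z axis and vertical above 0.3 rad).
It fails at once if the gold bowl, the stack of bowls or the red vase is moved (more than 10 mm) or knocked over (distance of any of gold_bowl, bowl_stack, red_vase from where it was at the start of the episode above 0.01 m or angle between any of gold_bowl, bowl_stack, red_vase's own z axis and vertical above 0.3 rad).
It also fails if it takes over 50 s, if anything falls off the work surface, if the arm or the gripper's body presses on something with over 40 N, if the wrist force passes 120 N, or if a joint passes its speed limit or range.

### The arm

A 7-joint arm with a two-finger parallel gripper is mounted at the origin on the work surface. World frame = base frame: x ahead of the robot, y to its left, z up, the work surface at z = 0. Lengths are in m, angles in rad, forces in N, time in s.
With the tool pointing down it reaches from about 0.425 to 1.025 m from the base axis. Payload 9.4 kg.
Tool frame: the origin (TCP) lies midway between the tips of the shut fingers; the grasp point (between the pads) lies 19 mm behind it; y points along the fingers, z is the direction in which the jaws open and shut, and the axes are right-handed (so a half turn about y gives the same grasp; the last joint's range is limited). The gripper opens to 85 mm and grips with 20 to 120 N. Pads are 22 mm wide; open, the fingers measure 114 mm over their backs; the gripper's body (76 mm by 85 mm) begins 54 mm behind the grasp point. The pads swing forward as they close: fully open they stand 13 mm farther back than shut.
Start: joints at [-1.417, 0.599, -0.003, 1.599, 0.002, 0.943, -0.08], TCP at [0.166, 0.706, 0.231] pointing down, gripper open.
Joint ranges: [-2.57, 2.57], [-0.35, 1.97], [-1.29, 1.29], [0.11, 2.56], [-1.05, 4.19], [0.11, 1.86], [-2.63, 2.63]. Speed limits (rad/s): [2.22, 2.22, 3.01, 3.01, 3.14, 3.14, 3.14].

### API

Orientations are given as a 3x3 rotation matrix whose columns are the frame's x, y, z axes.
In Python, from cell import sensors, eyes, workorder, models gives the robot as it stands.
- The arm moves only by the shell command python3 -m jog 'ROWS'. ROWS is JSON, a list of rows, each a list of 5 numbers: the shift along the world's x, y, z in units of 25 mm (1.0 is 25 mm), then the turn about the world's z in units of 6 degrees (1.0 is 6 degrees), then the opening, from 0 (shut) to 1 (fully open). A call has 1 to 20 rows; each row is the pose to reach, as a shift and turn from the pose commanded when the call began; what a row does not reach only later rows make up. A row lasts 1/12 s, in which the tool goes at most 41.7 mm and 7.16 degrees, less where a joint would pass 70% of its speed; a pose out of reach is approached as far as the arm can. A call with a gripper value outside its range is refused whole. The fingers move at their own pace and stop on an object; the grip force is fixed at half the most. Time passes only in rows, so rows that repeat a pose let the fingers close. It gives the time, the measured TCP pose, the force and the opening at its end, in the units of the state.
- sensors.get_state(): the state, without advancing time (a new reading comes with each control period).
- eyes.capture(name): name is "side" or "top" or "wrist"; returns the picture (420x560x3 uint8, red, green, blue); there is no depth.
- eyes.camera_info(name): a dict with "mtx" (3x3 intrinsics, pixels), "k1" (the pictures are not rectified: a ray, as slopes to the right and down, at radius r is drawn at 1 + k1 r^2 times it, then the intrinsics apply), "rvec" (rotation vector, rad) and "tvec" (3), from world to camera coordinates, as OpenCV has them; the wrist camera has in their place "T_tool_cam" (4x4, takes a point from camera to tool coordinates, whose origin is the TCP and whose axes are the tool frame's). Camera axes: x right, y down, z forward; pixel columns grow to the right and rows downward; lengths in m; the calibration is good to about 2 mm. A picture is of the moment at which its call begins: read the wrist's pose just before it. camera_info takes no time and is no camera call.
- workorder.hand_in(): hands the job in, once; it reports no verdict.
Trained networks look in the newest picture that a camera, given by its name, has taken for a name from the list of things; names that differ only in an ending like _2 or _b are one class to them, and where a whole thing is asked for, a point or a joint stands for the part that bears it (a point fixed in the world has none). Each returns a list of dicts, best first, with "conf" (0 to 1); they miss things now and then, are a little off and sometimes report something else, mostly with a low value. They report only what shows in the picture. A call takes as long as a camera call. They do not tell look-alikes from the thing itself.
- models.masks_of(camera, target): "pixels" (420x560 bool, what is visible of it) and "bbox" ([left, top, right, bottom] in pixels, round what is visible of it).
The state is a dict: "time_s": time; "q": joint angles; "qd": joint speeds; "joint_torque": joint torques, N m; "tool_pos": TCP position; "orientation": TCP orientation; "force": force on the tool from outside, world axes, zero at the start; "torque": the same for the moment, N m; "width": finger opening in m.
Only numpy, scipy, OpenCV 4.12 (cv2) and the standard library are available. Lean on these libraries where they do the work, as an engineer would, in place of code of your own. Each camera call takes 0.05 s, during which the arm holds its last target. There are 200 camera calls.

## Working session

There is one attempt and no reset: what is moved stays moved. The work goes in short steps, Python scripts to look and compute and a shell command to move; the robot and the scene stay as the last step left them, time stands still between calls to the robot, and variables do not carry over. Pictures are saved under pics/ and viewed, about 8 in all and at most 12, crops included, and the job is handed in when it is done.

```bash
mkdir -p pics; ls
python3 - <<'E'
from cell import sensors, eyes
import cv2,numpy as np
s=sensors.get_state();print(s['time_s'],s['tool_pos'],np.round(s['orientation'],3).tolist(),s['width'])
for n in('top','side'):
    im=eyes.capture(n);cv2.imwrite(f'pics/{n}0.png',im[:,:,::-1]);print(n,eyes.camera_info(n))
print(eyes.camera_info('wrist'))
E
```

```text
pics
0.0 [0.1657656  0.70531476 0.23037613] [[0.973, -0.0, 0.229], [-0.229, -0.002, 0.973], [0.0, -1.0, -0.002]] 0.085555556766396
top {'mtx': array([[506.66040145,   0.        , 288.10312784],
       [  0.        , 506.66040145, 214.51743867],
       [  0.        ,   0.        ,   1.        ]]), 'k1': -0.17376457730354253, 'rvec': array([ 2.12373525, -2.17501533,  0.16247475]), 'tvec': array([0.0151003 , 0.6017488 , 1.47613863])}
side {'mtx': array([[397.46026389,   0.        , 287.15200722],
       [  0.        , 397.46026389, 208.26684897],
       [  0.        ,   0.        ,   1.        ]]), 'k1': 0.02126126921945824, 'rvec': array([ 2.30427727, -0.55789218,  0.22067935]), 'tvec': array([-0.51936925,  0.24947406,  1.06142022])}
{'mtx': array([[326.88170031,   0.        , 278.07956808],
       [  0.        , 326.88170031, 206.9283928 ],
       [  0.        ,   0.        ,   1.        ]]), 'k1': -0.05834549357246367, 'T_tool_cam': array([[ 1.58431002e-04,  9.64044474e-01,  2.65740902e-01,
        -6.59992085e-02],
       [ 2.63852710e-04, -2.65740936e-01,  9.64044441e-01,
        -1.43324518e-01],
       [ 9.99999953e-01, -8.26180696e-05, -2.96467350e-04,
         1.07751227e-04],
       [ 0.00000000e+00,  0.00000000e+00,  0.00000000e+00,
         1.00000000e+00]])}
```

View pics/top0.png

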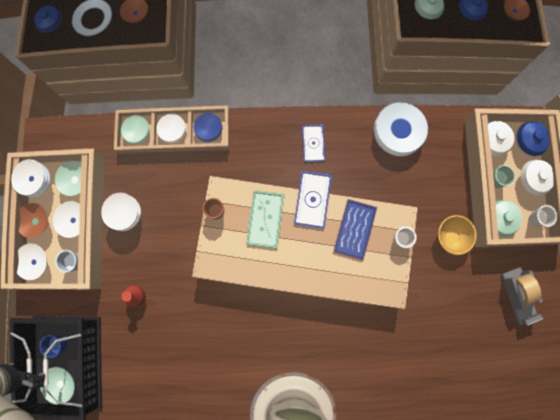

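View pics/side0.png

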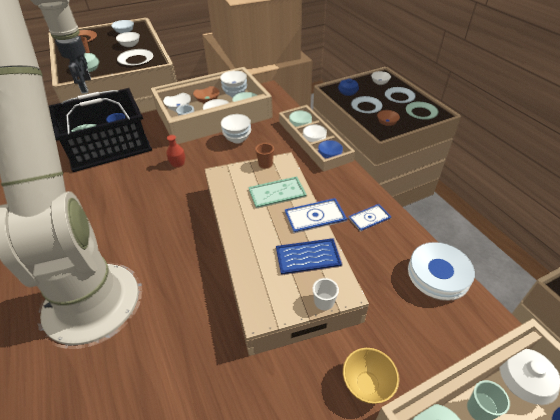

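The top view shows the crate with the green plate at (265,220), the white at (313,200), the blue at (356,230), the brown cup at (213,208) and the white cup at (405,237). The small white look-alike is on the bench at (314,143). The side view agrees.

```bash
cat > h.py <<'E'
from cell import sensors, eyes, models
import cv2,numpy as np
def cam(n):
    c=eyes.camera_info(n)
    if n=='wrist':
        s=sensors.get_state();T=np.eye(4);T[:3,:3]=s['orientation'];T[:3,3]=s['tool_pos']
        M=np.linalg.inv(T@c['T_tool_cam']);R,t=M[:3,:3],M[:3,3]
    else: R,t=cv2.Rodrigues(c['rvec'])[0],c['tvec']
    return c['mtx'],np.array([c['k1'],0,0,0]),R,t
def unproj(C,uv,z):
    K,d,R,t=C
    p=cv2.undistortPoints(np.float64(uv).reshape(-1,1,2),K,d)[:,0]
    r=np.c_[p,np.ones(len(p))]@R; o=-R.T@t
    return (o+r*((z-o[2])/r[:,2])[:,None])[:,:2]
def proj(C,P):
    K,d,R,t=C
    return cv2.projectPoints(np.float64(P),cv2.Rodrigues(R)[0],t,K,d)[0][:,0]
def rect(P,exp_ang=0.0):
    (c,wh,a)=cv2.minAreaRect(np.float32(P*1000)); w,h=wh
    a=np.radians(a)+(0 if w>h else np.pi/2); a=(a+np.pi/2)%np.pi-np.pi/2
    return np.array(c)/1000,max(w,h)/1000,min(w,h)/1000,a
def hull(m):
    m=m.astype(np.uint8); n,l,s,_=cv2.connectedComponentsWithStats(m)
    k=1+np.argmax(s[1:,4]); cs,_=cv2.findContours((l==k).astype(np.uint8),0,2)
    return np.vstack(cs)[:,0]
def look(n,names,z=.1,minconf=.3):
    C=cam(n);im=eyes.capture(n);out={}
    for o in names:
        for m in models.masks_of(n,o):
            if m['conf']<minconf: continue
            c,L,W,a=rect(unproj(C,hull(m['pixels']),z))
            print(n,o,round(m['conf'],2),m['bbox'],np.round(c,4),'L%.3f W%.3f ang%.3f'%(L,W,a)); out.setdefault(o,[]).append((c,L,W,a))
    return im,C,out
E
python3 - <<'E'
from h import *
for n in('top','side'):
    im,C,o=look(n,['white_plate','green_plate','blue_plate'])
    look(n,['crate','brown_cup','white_cup'],.09)
E
```

```text
top white_plate 0.83 [302.1, 126.3, 325.3, 160.0] [ 0.8052 -0.0784] L0.109 W0.059 ang0.019
top white_plate 0.63 [291.6, 170.0, 336.9, 230.5] [ 0.6381 -0.0714] L0.162 W0.092 ang-0.177
top green_plate 0.91 [244.7, 191.0, 284.4, 247.3] [0.5844 0.0662] L0.164 W0.094 ang-0.165
top blue_plate 0.92 [332.8, 199.7, 376.3, 256.9] [ 0.5471 -0.1912] L0.158 W0.091 ang-0.274
top blue_plate 0.41 [439.1, 213.3, 476.6, 253.3] [ 0.5237 -0.4927] L0.113 W0.111 ang0.756
top crate 0.88 [191.0, 176.0, 416.2, 308.9] [ 0.5157 -0.0478] L0.619 W0.303 ang1.398
top crate 0.7 [334.7, 199.8, 374.7, 259.3] [ 0.5487 -0.1914] L0.163 W0.092 ang-0.292
top brown_cup 0.75 [206.4, 199.2, 222.7, 219.7] [0.6197 0.2214] L0.062 W0.059 ang1.548
top white_cup 0.86 [394.4, 229.1, 417.8, 248.7] [ 0.5201 -0.3393] L0.064 W0.060 ang-0.819
side white_plate 0.95 [353.2, 207.7, 390.2, 228.7] [ 0.7696 -0.1554] L0.106 W0.062 ang0.022
side white_plate 0.82 [282.8, 198.1, 345.6, 233.1] [ 0.6355 -0.0764] L0.164 W0.099 ang-0.172
side green_plate 0.78 [250.9, 179.1, 305.6, 204.6] [0.5832 0.0613] L0.158 W0.100 ang-0.157
side blue_plate 0.7 [274.6, 238.1, 342.8, 273.2] [ 0.5463 -0.1957] L0.162 W0.096 ang-0.305
side blue_plate 0.5 [309.8, 281.2, 338.2, 309.3] [ 0.5272 -0.3156] L0.084 W0.061 ang1.096
side crate 0.71 [203.3, 151.8, 370.2, 353.0] [ 0.5102 -0.0678] L0.668 W0.306 ang1.390
side brown_cup 0.59 [255.9, 144.4, 276.2, 170.5] [0.6279 0.2578] L0.139 W0.059 ang1.123
side white_cup 0.65 [312.0, 280.5, 338.8, 311.8] [ 0.5309 -0.3101] L0.091 W0.062 ang1.052
```

```bash
python3 -m jog '[[0,0,2,0,0.6],[2,-4,3,0.5,0.6],[12,-24.7,3,0.55,0.6],[12,-24.7,3,0.55,0.6],[12,-24.7,3,0.55,0.6],[12,-24.7,3,0.55,0.6],[12,-24.7,3,0.55,0.6],[12,-24.7,3,0.55,0.6],[12,-24.7,3,0.55,0.6],[12,-24.7,3,0.55,0.6],[12,-24.7,3,0.55,0.6],[12,-24.7,3,0.55,0.6],[12,-24.7,3,0.55,0.6],[12,-24.7,3,0.55,0.6],[12,-24.7,3,0.55,0.6],[12,-24.7,3,0.55,0.6],[12,-24.7,3,0.55,0.6],[12,-24.7,3,0.55,0.6],[12,-24.7,3,0.55,0.6],[12,-24.7,3,0.55,0.6]]'
python3 - <<'E'
from h import *
s=sensors.get_state();print(s['tool_pos'],s['orientation'][:,2],s['width'])
im,C,o=look('wrist',['white_plate','green_plate','blue_plate'])
cv2.imwrite('pics/w1.png',im[:,:,::-1])
E
```

```text
time_s: 2.57
tool_pos: [0.4662, 0.0872, 0.3065]
orientation: [[0.984, 0.0, 0.175], [-0.175, 0.0, 0.984], [0.0, -1.0, 0.0]]
force: [0.4, 0.7, -1.0]
width: 0.0515
[0.46618883 0.08717444 0.30645325] [1.75412088e-01 9.84495079e-01 1.98167559e-04] 0.05146067009424115
wrist white_plate 0.97 [133.2, 274.1, 218.2, 383.0] [ 0.57   -0.0792] L0.057 W0.038 ang1.502
wrist green_plate 0.96 [238.5, 212.1, 320.4, 334.0] [0.582  0.0677] L0.162 W0.089 ang-0.160
wrist green_plate 0.64 [549.4, 210.4, 558.8, 257.1] [0.5858 0.4004] L0.059 W0.012 ang0.068
wrist blue_plate 0.93 [23.5, 214.9, 106.4, 337.8] [ 0.5465 -0.1904] L0.164 W0.094 ang-0.310
wrist blue_plate 0.72 [134.6, 272.8, 215.8, 387.0] [ 0.5703 -0.0793] L0.053 W0.037 ang1.462
wrist blue_plate 0.48 [531.2, 16.2, 560.0, 70.2] [0.3736 0.3839] L0.050 W0.031 ang-0.010
```

View pics/w1.png

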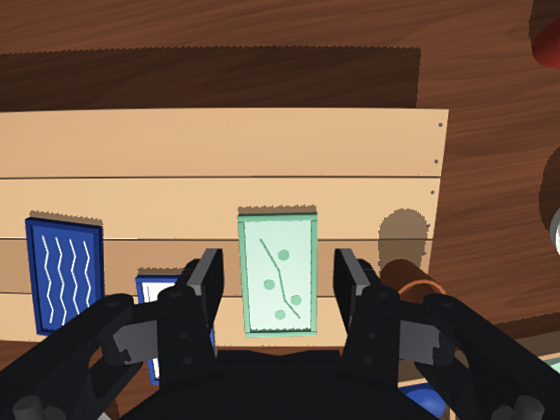

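The wrist view shows the green plate at (278,275) between the fingers and nearly square, the blue plate at (65,275), and free boards under the tips. I'll lower behind the green plate and feel for the boards.

```bash
python3 -m jog '[[0,0,-1.6,0,0.6],[0,0,-3.2,0,0.6],[0,0,-4.8,0,0.6],[0,0,-6.4,0,0.6],[0,0,-7.6,0,0.6],[0,0,-8.2,0,0.6],[0,0,-8.2,0,0.6],[0,0,-8.2,0,0.6]]'
python3 -m jog '[[0,0,-0.08,0,0.6],[0,0,-0.16,0,0.6],[0,0,-0.16,0,0.6]]'
python3 -m jog '[[0,0,-0.08,0,0.6],[0,0,-0.08,0,0.6]]'
```

```text
time_s: 3.43
tool_pos: [0.4653, 0.089, 0.1009]
orientation: [[0.985, -0.002, 0.171], [-0.171, -0.0, 0.985], [-0.002, -1.0, -0.001]]
force: [0.5, -0.0, 0.2]
width: 0.0516
time_s: 3.68
tool_pos: [0.4664, 0.0887, 0.0982]
orientation: [[0.985, 0.002, 0.172], [-0.172, 0.001, 0.985], [0.002, -1.0, 0.001]]
force: [-0.8, 0.1, 0.7]
width: 0.0514
time_s: 3.85
tool_pos: [0.4661, 0.0884, 0.0957]
orientation: [[0.985, 0.001, 0.172], [-0.172, 0.0, 0.985], [0.001, -1.0, 0.001]]
force: [-0.0, 0.4, 0.5]
width: 0.0515
```

```bash
for i in 1 2 ; do python3 -m jog '[[0,0,-0.08,0,0.6],[0,0,-0.08,0,0.6]]' | egrep 'pos|force'; done;  python3 -m jog '[[0,0,-0.06,0,0.6],[0,0,-0.06,0,0.6]]' | egrep 'pos|force'; python3 -m jog '[[0,0,-0.06,0,0.6],[0,0,-0.06,0,0.6]]' | egrep 'pos|force'
```

```text
tool_pos: [0.4659, 0.0883, 0.0933]
force: [-0.3, -0.8, 0.7]
tool_pos: [0.4658, 0.0883, 0.091]
force: [-0.8, 0.8, 0.5]
tool_pos: [0.4658, 0.0882, 0.0895]
force: [-0.4, -0.2, 0.0]
tool_pos: [0.4658, 0.0883, 0.088]
force: [0.6, -0.1, 0.4]
```

```bash
python3 -m jog '[[0,0,-0.06,0,0.6],[0,0,-0.06,0,0.6]]' | egrep 'pos|force'; python3 -m jog '[[0,0,-0.04,0,0.6],[0,0,-0.04,0,0.6]]' | egrep 'pos|force'
```

```text
tool_pos: [0.4659, 0.0883, 0.0868]
force: [-0.2, -0.6, 1.9]
tool_pos: [0.4659, 0.0882, 0.0867]
force: [-4.0, -1.2, 20.0]
```

```bash
python3 -m jog '[[0,0,-0.04,0,0.6],[0,0,-0.04,0,0.6]]' | egrep 'pos|force'; python3 -m jog '[[0,0,-0.04,0,0.6],[0,0,-0.04,0,0.6]]' | egrep 'pos|force'
```

```text
tool_pos: [0.4659, 0.0883, 0.0866]
force: [-6.1, -1.2, 35.8]
tool_pos: [0.466, 0.0883, 0.0866]
force: [-9.0, -1.0, 52.7]
```

```bash
python3 -m jog '[[0,0,0.26,0,0.6],[0,0,0.26,0,0.6],[0.4,-0.07,0.26,0,0.6],[0.8,-0.14,0.26,0,0.6],[0.95,-0.167,0.26,0,0.6],[1.1,-0.193,0.26,0,0.6],[1.25,-0.22,0.26,0,0.6],[1.4,-0.246,0.26,0,0.6],[1.55,-0.273,0.26,0,0.6],[1.7,-0.299,0.26,0,0.6],[1.85,-0.325,0.26,0,0.6],[2.0,-0.352,0.26,0,0.6],[2.0,-0.352,0.26,0,0.6]]'
python3 - <<'E'
from h import *
look('wrist',['green_plate']);im,_,_=look('top',['green_plate','white_plate'])
look('side',['green_plate','white_plate'])
E
```

```text
time_s: 6.27
tool_pos: [0.517, 0.0793, 0.0903]
orientation: [[0.985, 0.001, 0.173], [-0.173, -0.0, 0.985], [0.001, -1.0, 0.0]]
force: [0.6, 0.5, -0.5]
width: 0.0513
wrist green_plate 0.86 [212.8, 280.4, 349.6, 355.2] [0.5432 0.0746] L0.066 W0.040 ang1.397
top green_plate 0.8 [252.9, 185.7, 285.0, 228.7] [0.623  0.0583] L0.128 W0.090 ang-0.177
top white_plate 0.97 [301.9, 124.6, 324.8, 160.9] [ 0.8076 -0.0786] L0.114 W0.061 ang-0.003
top white_plate 0.71 [292.7, 170.7, 334.2, 227.4] [ 0.6374 -0.0715] L0.164 W0.093 ang-0.162
side green_plate 0.91 [261.9, 179.2, 315.8, 207.4] [0.6064 0.0598] L0.162 W0.106 ang-0.187
side white_plate 0.85 [350.7, 206.3, 392.1, 230.1] [ 0.7699 -0.1576] L0.115 W0.071 ang0.042
side white_plate 0.72 [284.5, 199.3, 349.3, 235.6] [ 0.6358 -0.0763] L0.161 W0.097 ang-0.181
```

```bash
python3 -m jog '[[0.15,-0.026,0,0,0.6],[0.3,-0.053,0,0,0.6],[0.45,-0.079,0,0,0.6],[0.6,-0.105,0,0,0.6],[0.75,-0.132,0,0,0.6],[0.9,-0.158,0,0,0.6],[1.05,-0.185,0,0,0.6],[1.2,-0.21,0,0,0.6],[1.35,-0.237,0,0,0.6],[1.5,-0.264,0,0,0.6],[1.65,-0.29,0,0,0.6],[1.65,-0.29,0,0,0.6]]'
cat >> h.py <<'E'
A=-0.174; O=np.array([.5157,-.0478]); ux=np.array([np.cos(A),np.sin(A)]); uy=np.array([-ux[1],ux[0]])
def ends(n,names):
    "far end in crate frame: line through the outermost contour points per plate"
    C=cam(n);im=eyes.capture(n)
    for o in names:
        for m in models.masks_of(n,o):
            P=unproj(C,hull(m['pixels']),.1)-O; P=np.c_[P@ux,P@uy]
            c=P.mean(0)
            if m['conf']<.3 or not -.1<c[0]<.2 or abs(c[1])>.22: continue
            h=cv2.convexHull(np.float32(P))[:,0]; x1=P[:,0].max(); y0,y1=np.percentile(P[:,1],[2,98])
            e=np.array([[P[abs(P[:,1]-y)<.004][:,0].max(),y] for y in np.linspace(y0+.012,y1-.012,8)])
            k=np.polyfit(e[:,1],e[:,0],1)
            print(n,o,'conf%.2f end x %.4f slope %.3f | y %.4f..%.4f'%(m['conf'],np.polyval(k,(y0+y1)/2),k[0],y0,y1))
    return im
E
python3 - <<'E'
from h import *
im=ends('top',['green_plate','white_plate','blue_plate']);cv2.imwrite('pics/t2.png',cv2.resize(im[150:300,180:430,::-1],(800,480)))
im=ends('side',['green_plate','white_plate','blue_plate']);cv2.imwrite('pics/s2.png',cv2.resize(im[140:320,200:420,::-1],(733,600)))
E
```

```text
time_s: 7.67
tool_pos: [0.5585, 0.0721, 0.0903]
orientation: [[0.985, 0.002, 0.173], [-0.173, -0.0, 0.985], [0.002, -1.0, 0.0]]
force: [-0.5, 0.4, -0.2]
width: 0.0512Traceback (most recent call last):
  File "<stdin>", line 2, in <module>
  File "h.py", line 44, in ends
    e=np.array([[P[abs(P[:,1]-y)<.004][:,0].max(),y] for y in np.linspace(y0+.012,y1-.012,8)])
                 ~~~~~~~~~~~~~~~~~~~~~~~~~~~~~~^^
    return umr_maximum(a, axis, None, out, keepdims, initial, where)
ValueError: zero-size array to reduction operation maximum which has no identity
```

```bash
sed -i 's/np.uint8),0,2)/np.uint8),0,1)/' h.py
python3 - <<'E'
from h import *
im=ends('top',['green_plate','white_plate','blue_plate']);cv2.imwrite('pics/t2.png',cv2.resize(im[150:300,180:430,::-1],(800,480)))
im=ends('side',['green_plate','white_plate','blue_plate']);cv2.imwrite('pics/s2.png',cv2.resize(im[140:320,200:420,::-1],(733,600)))
E
```

```text
top green_plate conf0.72 end x 0.1927 slope 0.015 | y 0.0780..0.1682
top white_plate conf0.73 end x 0.2038 slope 0.024 | y -0.0475..0.0413
top blue_plate conf0.80 end x 0.1371 slope 0.074 | y -0.1856..-0.0852
side green_plate conf0.86 end x 0.1884 slope 0.008 | y 0.0696..0.1704
side white_plate conf0.81 end x 0.2040 slope 0.012 | y -0.0567..0.0426
side blue_plate conf0.56 end x 0.1341 slope 0.027 | y -0.1941..-0.0881
```

View pics/t2.png

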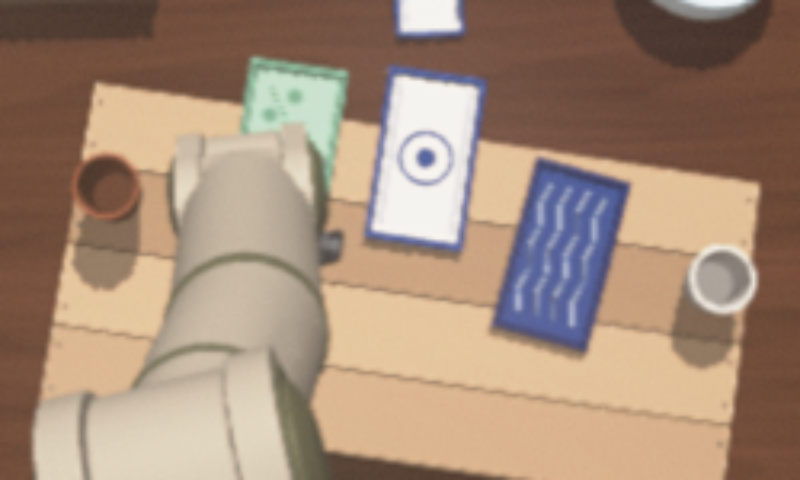

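Crop shows the green end at about 11–15 mm short of the white end, the plate straight, the white plate and cups untouched.

```bash
python3 -m jog '[[0.1,-0.018,0,0,0.6],[0.2,-0.035,0,0,0.6],[0.3,-0.053,0,0,0.6],[0.4,-0.07,0,0,0.6],[0.45,-0.079,0,0,0.6],[0.45,-0.079,0,0,0.6]]'
python3 - <<'E'
from h import *
for i in range(2):
  for n in('top','side'): ends(n,['green_plate','white_plate'])
E
```

```text
time_s: 8.67
tool_pos: [0.5689, 0.0702, 0.0902]
orientation: [[0.985, 0.001, 0.172], [-0.172, -0.0, 0.985], [0.001, -1.0, 0.0]]
force: [-2.9, -0.4, 1.7]
width: 0.0513
top green_plate conf0.68 end x 0.2017 slope 0.064 | y 0.0808..0.1682
top white_plate conf0.91 end x 0.2047 slope -0.008 | y -0.0500..0.0424
side green_plate conf0.82 end x 0.2017 slope 0.064 | y 0.0697..0.1680
side white_plate conf0.96 end x 0.2049 slope 0.025 | y -0.0555..0.0440
top green_plate conf0.67 end x 0.2045 slope 0.023 | y 0.0778..0.1700
top white_plate conf0.97 end x 0.2042 slope 0.003 | y -0.0497..0.0425
top white_plate conf0.61 end x 0.1351 slope 0.088 | y -0.1861..-0.0849
side green_plate conf0.94 end x 0.2010 slope 0.002 | y 0.0689..0.1676
side white_plate conf0.94 end x 0.2040 slope -0.009 | y -0.0564..0.0439
```

```bash
python3 -m jog '[[-0.4,0.07,0,0,0.6],[-1.2,0.2,0,0,0.6],[-1.4,0.24,1.5,0,0.6],[-1.4,0.24,3,0,0.6],[-1.4,0.24,4.5,0,0.6],[-2.2,-1,5,0,0.6],[-3,-2.5,5,0,0.6],[-3.8,-4,5,0,0.6],[-4.6,-5.5,5,0,0.6],[-5.4,-7,5,0,0.6],[-5.4,-8.4,5,0,0.6],[-5.4,-9.4,5,0,0.6],[-5.4,-9.4,5,0,0.6],[-5.4,-9.4,5,0,0.6]]'
python3 - <<'E'
from h import *
for i in range(2):
  im=ends('side',['green_plate','white_plate']);im=ends('top',['green_plate','white_plate','blue_plate']);look('wrist',['blue_plate'])
E
```

```text
time_s: 10.43
tool_pos: [0.4325, -0.1656, 0.2153]
orientation: [[0.984, 0.0, 0.175], [-0.175, 0.0, 0.984], [0.0, -1.0, 0.0]]
force: [0.6, 0.5, -0.7]
width: 0.0513
side green_plate conf0.67 end x 0.2022 slope 0.032 | y 0.0676..0.1685
side white_plate conf0.77 end x 0.2029 slope 0.048 | y -0.0566..0.0425
top white_plate conf0.63 end x 0.2054 slope -0.024 | y -0.0492..0.0442
top blue_plate conf0.95 end x 0.1342 slope 0.061 | y -0.1879..-0.0840
wrist blue_plate 0.7 [215.0, 233.8, 331.5, 357.4] [ 0.5234 -0.1859] L0.117 W0.090 ang-0.303
side green_plate conf0.90 end x 0.2044 slope 0.029 | y 0.0682..0.1704
side white_plate conf0.65 end x 0.2029 slope -0.038 | y -0.0561..0.0408
top green_plate conf0.88 end x 0.2023 slope -0.013 | y 0.0786..0.1681
top white_plate conf0.72 end x 0.2071 slope 0.015 | y -0.0493..0.0454
top blue_plate conf0.58 end x 0.1348 slope 0.088 | y -0.1873..-0.0864
wrist blue_plate 0.92 [216.9, 233.7, 333.1, 356.0] [ 0.523 -0.186] L0.118 W0.091 ang-0.304
```

```bash
python3 -m jog '[[0,0,-1.5,0,0.6],[0,0,-3,0,0.6],[0,0,-4.4,0,0.6],[0,0,-5,0,0.6],[0,0,-5,0,0.6],[0,0,-5,0,0.6],[0.3,-0.053,-5,0,0.6],[0.45,-0.079,-5,0,0.6],[0.6,-0.105,-5,0,0.6],[0.75,-0.132,-5,0,0.6],[0.9,-0.158,-5,0,0.6],[1.05,-0.185,-5,0,0.6],[1.2,-0.21,-5,0,0.6],[1.35,-0.237,-5,0,0.6],[1.5,-0.264,-5,0,0.6],[1.65,-0.29,-5,0,0.6],[1.65,-0.29,-5,0,0.6]]'
python3 - <<'E'
from h import *
im=ends('side',['white_plate','blue_plate']);im=ends('top',['white_plate','blue_plate']);look('side',['blue_plate'])
cv2.imwrite('pics/t3.png',cv2.resize(im[150:300,180:430,::-1],(800,480)))
E
```

```text
time_s: 12.75
tool_pos: [0.4758, -0.1722, 0.0903]
orientation: [[0.985, 0.001, 0.172], [-0.172, -0.0, 0.985], [0.001, -1.0, -0.0]]
force: [-1.5, -0.2, 0.7]
width: 0.0515
side white_plate conf0.57 end x 0.2041 slope 0.000 | y -0.0563..0.0420
side blue_plate conf0.92 end x 0.1537 slope 0.023 | y -0.1868..-0.0864
top white_plate conf0.88 end x 0.2065 slope -0.040 | y -0.0478..0.0422
top blue_plate conf0.88 end x 0.1546 slope 0.077 | y -0.1781..-0.0833
side blue_plate 0.85 [286.0, 231.8, 346.9, 273.6] [ 0.5666 -0.1955] L0.162 W0.102 ang-0.254
side blue_plate 0.31 [310.9, 280.5, 336.9, 310.3] [ 0.5281 -0.3156] L0.089 W0.061 ang1.159
```

View pics/t3.png

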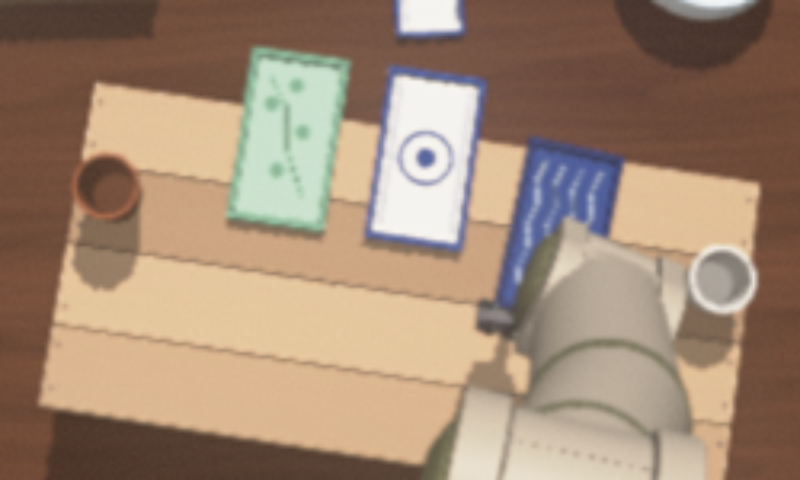

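The green plate is level with the white. The blue plate is moving out and squaring up, with clear gaps to the white plate and the cup.

```bash
python3 -m jog '[[0.15,-0.026,0,0,0.6],[0.3,-0.053,0,0,0.6],[0.45,-0.079,0,0,0.6],[0.6,-0.105,0,0,0.6],[0.75,-0.132,0,0,0.6],[0.9,-0.158,0,0,0.6],[1.05,-0.185,0,0,0.6],[1.2,-0.21,0,0,0.6],[1.35,-0.237,0,0,0.6],[1.5,-0.264,0,0,0.6],[1.65,-0.29,0,0,0.6],[1.75,-0.308,0,0,0.6],[1.75,-0.308,0,0,0.6]]'
python3 - <<'E'
from h import *
for i in range(2):
  im=ends('side',['white_plate','blue_plate']);im=ends('top',['white_plate','blue_plate','green_plate'])
look('side',['blue_plate'])
E
```

```text
time_s: 14.23
tool_pos: [0.5195, -0.1799, 0.0903]
orientation: [[0.985, 0.001, 0.172], [-0.172, -0.0, 0.985], [0.001, -1.0, -0.0]]
force: [0.3, -0.1, 0.1]
width: 0.0512
side white_plate conf0.57 end x 0.2051 slope 0.035 | y -0.0545..0.0447
side blue_plate conf0.86 end x 0.1966 slope 0.049 | y -0.1775..-0.0814
top white_plate conf0.62 end x 0.2038 slope -0.006 | y -0.0475..0.0421
top blue_plate conf0.69 end x 0.1990 slope -0.024 | y -0.1693..-0.0779
top green_plate conf0.64 end x 0.2020 slope -0.004 | y 0.0786..0.1678
side white_plate conf0.90 end x 0.2041 slope 0.000 | y -0.0561..0.0412
side blue_plate conf0.63 end x 0.1975 slope -0.026 | y -0.1785..-0.0816
top white_plate conf0.83 end x 0.2032 slope -0.038 | y -0.0471..0.0430
top white_plate conf0.61 end x 0.1034 slope 0.245 | y -0.1122..0.3062
top blue_plate conf0.98 end x 0.1984 slope -0.052 | y -0.1697..-0.0791
top green_plate conf0.69 end x 0.2054 slope 0.010 | y 0.0779..0.1700
```

```bash
python3 -m jog '[[0.08,-0.014,0,0,0.6],[0.16,-0.028,0,0,0.6],[0.235,-0.041,0,0,0.6],[0.235,-0.041,0,0,0.6],[0.235,-0.041,0,0,0.6],[-0.4,0.07,0,0,0.6],[-1.6,0.28,0,0,0.6],[-1.6,0.28,1.5,0,0.6],[-1.6,0.28,3,0,0.6],[-2.6,0.45,4.5,0,0.6],[-2.8,0.5,6,0,0.6],[-2.8,0.5,7,0,0.6],[-2.8,0.5,7,0,0.6]]'
python3 - <<'E'
from h import *
for i in range(3):
  for n in('side','top'): im=ends(n,['white_plate','blue_plate','green_plate'])
cv2.imwrite('pics/t4.png',cv2.resize(im[150:300,180:430,::-1],(800,480)))
look('side',['white_plate','blue_plate','green_plate'])
E
```

```text
time_s: 16.12
tool_pos: [0.4509, -0.1682, 0.2706]
orientation: [[0.985, 0.01, 0.173], [-0.173, -0.002, 0.985], [0.01, -1.0, -0.0]]
force: [1.0, -0.9, 0.9]
width: 0.0518
side white_plate conf0.96 end x 0.2040 slope -0.009 | y -0.0561..0.0434
side green_plate conf0.88 end x 0.2030 slope -0.012 | y 0.0688..0.1688
top white_plate conf0.65 end x 0.2045 slope 0.009 | y -0.0472..0.0419
top blue_plate conf0.72 end x 0.2020 slope 0.013 | y -0.1693..-0.0783
side white_plate conf0.72 end x 0.2036 slope 0.006 | y -0.0574..0.0417
side blue_plate conf0.56 end x 0.2009 slope -0.027 | y -0.1775..-0.0817
side green_plate conf0.63 end x 0.2044 slope -0.007 | y 0.0693..0.1681
top white_plate conf0.86 end x 0.2042 slope -0.002 | y -0.0479..0.0422
top blue_plate conf0.71 end x 0.2015 slope 0.041 | y -0.1690..-0.0783
top green_plate conf0.72 end x 0.2042 slope 0.005 | y 0.0758..0.1705
side white_plate conf0.96 end x 0.2035 slope 0.020 | y -0.0565..0.0434
side blue_plate conf0.93 end x 0.2024 slope 0.003 | y -0.1785..-0.0811
side green_plate conf0.67 end x 0.2014 slope -0.001 | y 0.0694..0.1672
top white_plate conf0.65 end x 0.2051 slope -0.025 | y -0.0490..0.0422
top blue_plate conf0.70 end x 0.2019 slope -0.002 | y -0.1701..-0.0762
top green_plate conf0.79 end x 0.2022 slope -0.027 | y 0.0778..0.1705
side white_plate 0.82 [349.2, 208.3, 390.4, 231.1] [ 0.7679 -0.1544] L0.105 W0.064 ang0.007
side white_plate 0.66 [283.5, 201.0, 346.3, 234.0] [ 0.6361 -0.0761] L0.164 W0.099 ang-0.169
side blue_plate 0.69 [294.7, 225.2, 361.8, 268.9] [ 0.6123 -0.1964] L0.162 W0.097 ang-0.170
side green_plate 0.6 [279.2, 176.8, 330.2, 202.9] [0.6578 0.0492] L0.158 W0.101 ang-0.199
```

View pics/t4.png

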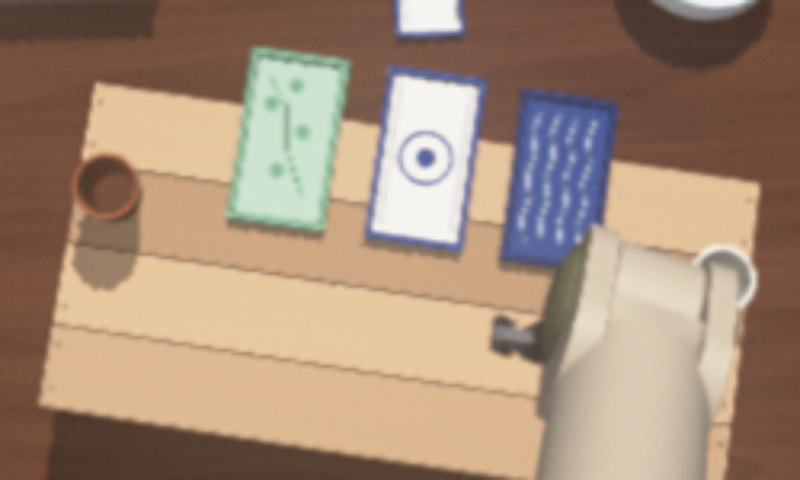

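All three ends are level within about 2 mm, the plates are square, the cups are in place, and the robot is clear. I'll hand in.

```bash
python3 -c "
from cell import workorder;print(workorder.hand_in())"
```

```text
the job is handed in; nothing more can be done
None
```

I pushed the green plate and then the blue plate out over the crate's far edge, with the two half-open fingertips against each plate's near end. I then backed the arm off and handed in at about 17 s of robot time, well inside the 50 s limit. No verdict comes back on hand-in.

**Last checks**, averaged over the top and side cameras:

| Check | White | Green | Blue |
|---|---|---|---|
| Outer end from crate origin (limit: within 8 mm of white) | 204 mm | 203 mm | 202 mm |
| Angle to the edge (limit 0.10 rad) | about 0 rad | within about 0.03 rad | within about 0.04 rad |
| Centre distance from white's centre line (limits 90 to 185 mm) | – | about 126 mm | about 121 mm |

- **White plate:** it showed no shift beyond measurement scatter of about 2 mm.
- **Cups and other ware:** both cups stood in their places in the last picture. I did not re-measure the gold bowl, the bowl stack or the vase; the arm never went near them at low height.
- **Flatness:** I did not measure height or tilt directly. The tips stayed about 3–4 mm above the boards, and the plates looked flat throughout.
- **Disagreements:** single end readings scattered by 2–4 mm. The networks also gave a few false hits, including the small white look-alike, and missed a plate in some pictures. I discarded those by position.

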